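# Index the green mosaic turntable three clicks

## Robot

A 6-joint arm with a two-finger parallel gripper is mounted at the origin on the work surface. World frame = base frame: x ahead of the robot, y to its left, z up, the work surface at z = 0. Lengths are in m, angles in rad, forces in N, time in s.
With the tool pointing down it reaches from about 0.25 to 0.725 m from the base axis. Payload 9.7 kg.
Tool frame: the origin (TCP) lies midway between the tips of the shut fingers; the grasp point (between the pads) lies behind it (env.grasp_offset is the z of the grasp point in the tool frame, in m); z points along the fingers, y is the line along which they close (so a half turn about z gives the same grasp; the last joint's range is limited). The gripper opens to 85 mm and grips with 20 to 120 N. Pads are 22 mm wide; open, the fingers measure 114 mm over their backs; the gripper's body (76 mm by 85 mm) begins 54 mm behind the grasp point. The pads swing forward as they close: fully open they stand 13 mm farther back than shut.
Start: joints at [-1.339, 0.087, 0.176, 1.66, 0, 1.571], TCP at [0.126, -0.535, 0.231] pointing down, gripper open.
Joint ranges: [-3.13, 3.13], [-0.85, 1.81], [-1.15, 1.24], [-2.2, 2.28], [-1.44, 1.52], [-3.14, 3.14]. Speed limits (rad/s): [2.22, 2.22, 2.57, 3.14, 3.14, 3.14].

## Interface

Orientations are given as a 3x3 rotation matrix whose columns are the frame's x, y, z axes.
In Python, from cell import sensors, eyes, workorder, env gives the robot as it stands. The module is installed in compiled form; this text tells all that it offers.
- The arm moves only by the shell command python3 -m crank 'ROWS' [FORCE]. ROWS is JSON, a list of rows, each a list of 7 numbers: the finger opening in mm, from 0 to 85.4, then the shift along the tool's x, y, z in mm, then the turn, a rotation vector about the tool's x, y, z in degrees. A call has 1 to 5 rows; each row shifts and turns the commanded pose from where the row before left it, along the tool's axes as they then stand; what a row does not reach is not made up. A row lasts 1/8 s, in which the tool goes at most 62.5 mm and 10.7 degrees, less where a joint would pass 70% of its speed; a pose out of reach is approached as far as the arm can. A call with a gripper value outside its range is refused whole. The fingers move at their own pace and stop on an object; FORCE is the grip in N (left out, the last holds). Time passes only in rows, so rows that do not move let the fingers close. It gives the time, the measured TCP pose, the force, the opening and the grip force at its end, in the units of the state.
- sensors.get_state(): the state, without advancing time (a new reading comes with each control period).
- eyes.read_camera(name): name is "scene" or "top" or "wrist"; returns a dict with "image" (400x640x3 uint8, red, green, blue), "fx", "fy", "cx", "cy" (pixels), "k1" (the pictures are not rectified: a ray, as slopes to the right and down, at radius r is drawn at 1 + k1 r^2 times it, then the intrinsics apply), "view" (4x4, takes a point from world to camera coordinates); the wrist camera has in their place "mount" (4x4, takes a point from camera to tool coordinates, whose origin is the TCP and whose axes are the flange's). Camera axes: x right, y down, z forward; pixel columns grow to the right and rows downward; lengths in m; the calibration is good to about 2 mm. A picture is of the moment at which its call begins: read the wrist's pose just before it. There is no depth.
- workorder.close_job(): hands the job in; it is judged then, once.
The state is a dict: "time": time; "q": joint angles; "joint_vel": joint speeds; "joint_torque": joint torques, N m; "tcp_pos": TCP position; "tool_rot": TCP orientation; "force": force on the tool from outside, world axes, zero at the start; "ft_torque": the same for the moment, N m; "width": finger opening in m; "grasp_force": force on a finger pad.
Only numpy, scipy, OpenCV 4.12 (cv2) and the standard library are available. Lean on these libraries where they do the work, as an engineer would, in place of code of your own. Each camera call takes 0.05 s, during which the arm holds its last target. There are 200 camera calls.

## Task

Two small mosaic medallions are being laid on click-stop turntables. Turn the one with the green-and-cream border and the brass grip bar clockwise, seen from above, by exactly three clicks from where it stands now, so that it rests settled in its stop there; let go, and leave the ochre-and-grey turntable as it is.

Things in the scene. Friction and masses are not known exactly. Their poses are not given: they have to be found in the camera images.
- green_wheel (a joint): angle of the green turntable, rad, 0 at the start, growing clockwise seen from above. A sprung stop (click) every 24 degrees (0.419 rad): 0, 0.419, 0.838, 1.257 ... 3.351; travel ends just before the first and just past the last. It starts resting in the stop at 0. Turning out of a click takes about 0.17 Nm; let go within 7 degrees of a click it springs into it. The base is fixed to the table.
- green_grip (a point): on the turning axis, 66 mm above the table, at the height to grip the brass bar: upright, 50 mm long (along this point's x), 16 mm thick (along y), top 88 mm above the table. It stands on a disc of 164 mm diameter, mosaic top 40 mm above the table, border of green and cream stones, on a dark steel base of 180 mm diameter with a small brass pointer. z up; turns with the disc.
- green_mark (a point): the red stone in the border of the green turntable, 70 mm from the turning axis, on the -x side of green_grip, 40 mm above the table; it turns with the disc, axes as green_grip. Three clicks move it 82 mm in a straight line.
- ochre_mark (a point): the white stone in the border of the other turntable, to be left alone, 70 mm from its turning axis (which lies at +70 mm along this point's x). Same size and make, but its border is ochre and grey and its bar black.

How it is judged:
By the outcome, as a careful person would: the job done as asked, in the order asked, and still so for the second after the job is handed in, with the robot touching nothing.
It also fails if it takes over 32 s, if anything falls off the work surface, if the arm or the gripper's body presses on something with over 40 N, if the wrist force passes 120 N, or if a joint passes its speed limit or range.

## Working session

There is one attempt and no reset: what is moved stays moved. The work goes in short steps, Python scripts to look and compute and a shell command to move; the robot and the scene stay as the last step left them, time stands still between calls to the robot, and variables do not carry over. Pictures are saved under pics/ and viewed, at most 10 in all, crops included, and the job is handed in when it is done.

```bash
mkdir -p pics; python3 - <<'E'
from cell import sensors, eyes, env
import cv2,numpy as np
s=sensors.get_state();print(s['time'],s['tcp_pos'],s['tool_rot'],s['width'],env.grasp_offset)
a=eyes.read_camera("top");b=eyes.read_camera("scene")
for n,c in(("top",a),("scene",b)):
    np.savez(n,**c);cv2.imwrite(f"pics/{n}.png",c["image"][:,:,::-1]);print(n,c["fx"],c["fy"],c["cx"],c["cy"],c["k1"],np.round(c["view"],3).tolist())
E
```

```text
0.0 [ 0.12629526 -0.53506045  0.23056733] [[ 9.73247044e-01  2.29760901e-01 -3.45736327e-04]
 [ 2.29761159e-01 -9.73246149e-01  1.32060675e-03]
 [-3.30627516e-05 -1.36471339e-03 -9.99999068e-01]] 0.0851007607742377 -0.0187
top 465.3474963658994 465.3474963658994 327.11963402381 191.5931859785386 -0.1273540447818701 [[0.021, -1.0, 0.016, -0.024], [-0.989, -0.023, -0.147, 0.526], [0.148, -0.012, -0.989, 1.03], [0.0, 0.0, 0.0, 1.0]]
scene 448.36849358058015 448.36849358058015 327.6907898842727 199.20116449328907 -0.0979001661879709 [[-0.758, 0.652, -0.01, 0.392], [0.479, 0.546, -0.688, -0.204], [-0.443, -0.527, -0.726, 1.034], [0.0, 0.0, 0.0, 1.0]]
```

View pics/top.png

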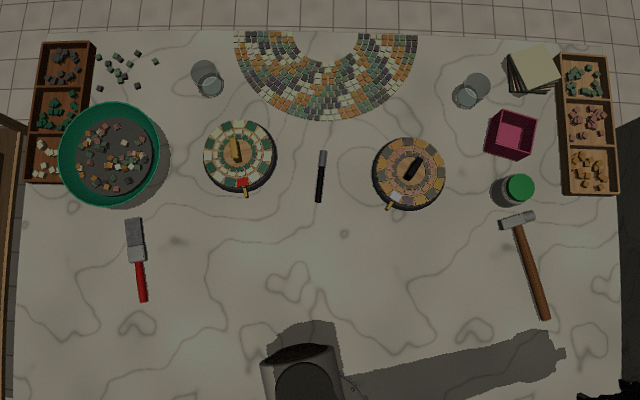

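The top view shows the green turntable at about (240,154), with its red stone at (243,183) and its brass bar at (236,149). The ochre one is at (408,173).

```bash
cat > h.py <<'E'
import numpy as np,cv2
def cast(c,uv,z,V=None):
    """pixels -> world points on plane z; V = world->camera"""
    V=c["view"] if V is None else V
    K=np.array([[c["fx"],0,c["cx"]],[0,c["fy"],c["cy"]],[0,0,1.]])
    p=cv2.undistortPoints(np.array(uv,float).reshape(-1,1,2),K,np.array([float(c["k1"]),0,0,0])).reshape(-1,2)
    R,t=V[:3,:3],V[:3,3]; o=-R.T@t; d=np.c_[p,np.ones(len(p))]@R
    return o+d*((z-o[2])/d[:,2])[:,None]
def blobs(mask,off=(0,0),amin=8):
    n,l,st,ce=cv2.connectedComponentsWithStats(mask.astype(np.uint8))
    return [(st[i,4],ce[i]+off,np.argwhere(l==i)[:,::-1]+off) for i in range(1,n) if st[i,4]>=amin]
E
python3 - <<'E'
from h import *
c=dict(np.load("top.npz"));x0,y0=195,110
im=c["image"][y0:y0+95,x0:x0+90]
h=cv2.cvtColor(im,cv2.COLOR_RGB2HSV);H,S,Vv=[h[...,i].astype(int) for i in range(3)]
print("red")
for a,ce,p in blobs(((H<6)|(H>174))&(S>150)&(Vv>90),(x0,y0)): print(a,ce,cast(c,[ce],.04)[0])
print("brass")
for a,ce,p in blobs((H>10)&(H<28)&(S>110)&(Vv>60),(x0,y0)):
    r=cv2.minAreaRect(p.astype(np.float32)); print(a,ce,r,cast(c,[ce],.088)[0])
cv2.imwrite("pics/crop.png",cv2.resize(im[:,:,::-1],None,fx=6,fy=6,interpolation=cv2.INTER_NEAREST))
E
```

```text
red
83 [242.06024096 181.46987952] [0.54543708 0.1844904  0.04      ]
brass
13 [256.84615385 127.15384615] ((256.2500305175781, 127.25), (2.1213202476501465, 5.656853675842285), 45.0) [0.66182424 0.14921726 0.088     ]
8 [220.125 127.25 ] ((220.25003051757812, 127.25001525878906), (3.535533905029297, 1.4142134189605713), 45.0) [0.66005025 0.23231989 0.088     ]
337 [241.30267062 155.44807122] ((237.5, 153.0), (50.0, 51.0), 90.0) [0.59600774 0.18081574 0.088     ]
8 [241.625 134.75 ] ((241.38458251953125, 134.9230499267578), (1.6641007661819458, 3.882901668548584), 33.6900634765625) [0.64351445 0.18261267 0.088     ]
9 [210.66666667 136.77777778] ((210.75001525878906, 137.25), (4.242640495300293, 2.1213202476501465), 45.0) [0.63752748 0.25240147 0.088     ]
583 [236.76329331 151.71183533] ((237.50559997558594, 150.80897521972656), (28.63211441040039, 31.18052101135254), 12.994616508483887) [0.60431246 0.19143186 0.088     ]
11 [265.18181818 137.27272727] ((264.7500305175781, 137.25001525878906), (1.5811387300491333, 6.324554920196533), 71.56504821777344) [0.63876544 0.12939001 0.088  
[... 559 characters left out ...]
2.50001525878906, 172.5), (1.4142134189605713, 5.656853675842285), 45.0) [0.55538266 0.24285005 0.088     ]
13 [222.69230769 181.38461538] ((222.558837890625, 180.76470947265625), (2.425356149673462, 6.063390731811523), 14.03624439239502) [0.53661979 0.2191854  0.088     ]
13 [249.07692308 181.84615385] ((248.7692108154297, 181.65383911132812), (5.269651889801025, 2.2188007831573486), 56.3099365234375) [0.53692033 0.16059073 0.088     ]
16 [235.5625 184.1875] ((235.1081085205078, 183.64865112304688), (6.904757499694824, 2.959181785583496), 80.53767395019531) [0.53101259 0.19025537 0.088     ]
27 [244.74074074 191.77777778] ((244.5, 192.0), (8.0, 3.0), 90.0) [0.51460895 0.16912866 0.088     ]
```

View pics/crop.png

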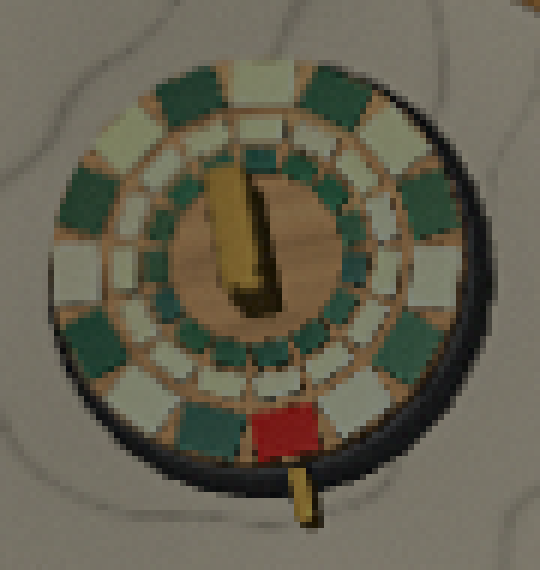

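View pics/scene.png

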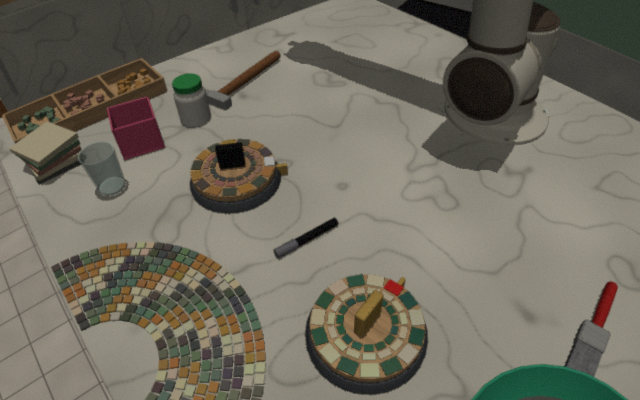

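The crop shows the disc outline centred near full-image (237.8,153.7), and the bar top's centre at (233.7,148). The scene view agrees: the green disc is at (367,330) and its surroundings are clear.

```bash
python3 - <<'E'
from h import *
from cell import sensors
c=dict(np.load("top.npz"))
f=lambda P:np.array(P)/6+[195-.5+.08,110-.5+.08]
k=cast(c,f([(48,260),(465,275),(262,58),(270,466)]),.04);print("disc",k.round(4).tolist())
t=cast(c,f([(205,172),(240,165),(260,283),(222,292)]),.088);print("top",t.round(4).tolist(),t.mean(0))
d=t[[0,1]].mean(0)-t[[2,3]].mean(0);print("bar yaw",np.degrees(np.arctan2(d[1],d[0])),np.linalg.norm(d))
m=cast(c,[[242.06,181.47]],.04)[0]
d=t.mean(0)-m;print("mark yaw",np.degrees(np.arctan2(d[1],d[0])),np.hypot(*d[:2]))
m=cast(dict(np.load("top.npz")),[[397,197]],.04)[0];print("white",m)
s=sensors.get_state();R=s['tool_rot'];print("shift",R.T@(np.array([*t.mean(0)[:2],.2306])-s['tcp_pos'])*1000)
E
```

```text
disc [[0.6111, 0.281, 0.04], [0.6085, 0.1175, 0.04], [0.6943, 0.2014, 0.04], [0.5318, 0.1896, 0.04]]
top [[0.6349, 0.2112, 0.088], [0.6378, 0.1982, 0.088], [0.5929, 0.1882, 0.088], [0.5892, 0.2022, 0.088]] [0.61369476 0.19997248 0.088     ]
bar yaw 11.809345660902546 0.04628307002232027
mark yaw 12.779008942429162 0.06999163786028563
white [ 0.51762404 -0.17357175  0.04      ]
shift [ 643.20053827 -603.45985095    0.7741725 ]
```

```bash
python3 -m crank '[[85,40,-45,0,0,0,0],[85,40,-45,0,0,0,0]]'; python3 -c "
from cell import sensors
s=sensors.get_state();print(s['q'],s['tool_rot'])"
```

```text
time: 0.35
tcp_pos: [0.1838, -0.4281, 0.2304]
tool_rot: [[0.974, 0.228, -0.0], [0.228, -0.974, 0.002], [-0.0, -0.002, -1.0]]
force: [1.0, -0.2, 0.7]
width: 0.0847
grasp_force: 0.0
[-1.16544726e+00 -1.12081429e-01 -2.28347810e-02  1.66164484e+00
  2.08392140e-04  1.74581712e+00] [[ 9.73591525e-01  2.28296623e-01 -4.40173144e-04]
 [ 2.28297035e-01 -9.73590288e-01  1.55423349e-03]
 [-7.37220408e-05 -1.61367878e-03 -9.99998695e-01]]
```

```bash
R='[85,0,0,0,0,0,-10]'
python3 -m crank '[[85,0,0,0,0,0,-10],[85,0,0,0,0,0,-10],[85,0,0,0,0,0,-10],[85,0,0,0,0,0,-10],[85,0,0,0,0,0,-10]]' >/dev/null
python3 -m crank '[[85,0,0,0,0,0,-10],[85,0,0,0,0,0,-10],[85,0,0,0,0,0,-10],[85,0,0,0,0,0,-10],[85,0,0,0,0,0,-10]]' >/dev/null
python3 -m crank '[[85,0,0,0,0,0,-10],[85,0,0,0,0,0,-10],[85,0,0,0,0,0,-10],[85,0,0,0,0,0,-10],[85,0,0,0,0,0,-10]]' >/dev/null
python3 -m crank '[[85,0,0,0,0,0,-10],[85,0,0,0,0,0,-10],[85,0,0,0,0,0,-10],[85,0,0,0,0,0,0]]'
cat > g.py <<'E'
import sys
from h import *
from cell import sensors
def shift(x,y,z):
    s=sensors.get_state();R=s['tool_rot'];q=np.degrees(s['q'])
    print("t",s['time'],"q",q.round(1),"yaw",np.degrees(np.arctan2(R[1,0],R[0,0])).round(2),"shift mm",(R.T@(np.array([x,y,z])-s['tcp_pos'])*1000).round(1))
    return s
if __name__=="__main__": shift(*map(float,sys.argv[1:4]))
E
python3 g.py .612 .2 .23
```

```text
time: 2.72
tcp_pos: [0.1835, -0.4292, 0.231]
tool_rot: [[-0.974, -0.229, -0.0], [-0.229, 0.974, 0.001], [0.0, 0.001, -1.0]]
force: [0.1, 0.5, 0.3]
width: 0.0848
grasp_force: 0.0
t 2.725 q [-66.9  -6.3  -1.2  95.2   0.  -80.1] yaw -166.79 shift mm [-561.   514.6    1.2]
```

```bash
python3 -m crank '[[85,-37,34,0,0,0,0],[85,-37,34,0,0,0,0],[85,-37,34,0,0,0,0],[85,-37,34,0,0,0,0],[85,-37,34,0,0,0,0]]' >/dev/null
python3 -m crank '[[85,-37,34,0,0,0,0],[85,-37,34,0,0,0,0],[85,-37,34,0,0,0,0],[85,-37,34,0,0,0,0],[85,-37,34,0,0,0,0]]' >/dev/null
python3 -m crank '[[85,-37,34,0,0,0,0],[85,-37,34,0,0,0,0],[85,-37,34,0,0,0,0],[85,-37,34,0,0,0,0],[85,0,0,0,0,0,0]]'
cat > w.py <<'E'
import sys
from h import *
from g import shift
from cell import eyes
s=shift(.612,.2,.23); c=eyes.read_camera("wrist")
T=np.eye(4);T[:3,:3]=s['tool_rot'];T[:3,3]=s['tcp_pos']
V=np.linalg.inv(T@c["mount"]); d=dict(c);d["view"]=V;np.savez("wrist",**d)
cv2.imwrite(sys.argv[1],c["image"][:,:,::-1]);print("cam at",(T@c["mount"])[:3,3])
E
python3 w.py pics/w1.png
```

```text
time: 4.6
tcp_pos: [0.5792, 0.1555, 0.2291]
tool_rot: [[-0.974, -0.228, -0.003], [-0.228, 0.974, -0.0], [0.003, 0.0, -1.0]]
force: [0.5, -0.8, -0.4]
width: 0.085
grasp_force: 0.0
t 4.6 q [15.  12.1 17.9 95.9  0.   1.8] yaw -166.81 shift mm [-42.1  35.9  -1. ]
cam at [0.49828841 0.13601985 0.37239762]
```

View pics/w1.png

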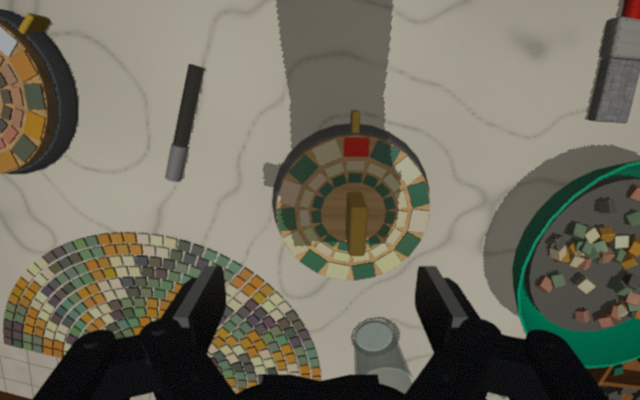

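The wrist view shows the red stone at (357,147), the bar at (356,222) and the disc centre near (352,205). Nothing is in the way.

```bash
python3 - <<'E'
from h import *
from g import shift
c=dict(np.load("wrist.npz"));x0,y0=265,110
im=c["image"][y0:y0+180,x0:x0+175]
h=cv2.cvtColor(im,cv2.COLOR_RGB2HSV);H,S,Vv=[h[...,i].astype(int) for i in range(3)]
for a,ce,p in blobs(((H<6)|(H>174))&(S>150)&(Vv>60),(x0,y0),60):
    m=cast(c,[ce],.04)[0];print("red",a,ce,m)
for a,ce,p in blobs((H>18)&(H<30)&(S>135),(x0,y0),60): print("brass",a,ce,cv2.minAreaRect(p.astype(np.float32)),cast(c,[ce],.088)[0])
cv2.imwrite("pics/c2.png",cv2.resize(im[60:160,60:130,::-1],None,fx=6,fy=6,interpolation=cv2.INTER_NEAREST))
E
```

```text
red 445 [356.02022472 146.52134831] [0.54724381 0.18385065 0.04      ]
brass 156 [355.05128205 121.51282051] ((355.0, 121.5), (21.0, 8.0), 90.0) [0.52031438 0.17079659 0.088     ]
brass 1182 [355.99407783 222.80964467] ((356.5, 223.0), (62.0, 21.0), 90.0) [0.60731101 0.1950449  0.088     ]
```

View pics/c2.png

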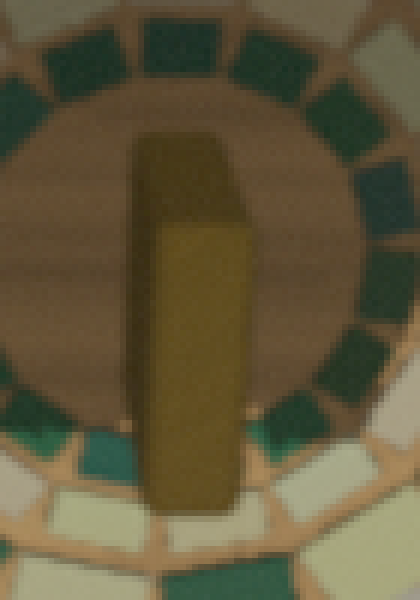

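The bar's top face spans (350.8,207) to (366,256) in full-image pixels.

```bash
python3 - <<'E'
from h import *
from g import shift
c=dict(np.load("wrist.npz"))
t=cast(c,np.array([(155,222),(252,222),(240,515),(145,515)])/6+[324.58,169.58],.088)
o=t.mean(0);d=t[2:].mean(0)-t[:2].mean(0);m=np.array([.54724,.18385,.04])
print(t.round(4).tolist(),o,"yaw",np.degrees(np.arctan2(d[1],d[0])),"len",np.linalg.norm(d),"mark yaw",np.degrees(np.arctan2(*(o-m)[1::-1])),np.linalg.norm((o-m)[:2]))
shift(o[0],o[1],.066-.0187)
E
```

```text
[[0.5933, 0.1861, 0.088], [0.59, 0.2002, 0.088], [0.6376, 0.2117, 0.088], [0.6409, 0.1971, 0.088]] [0.61545102 0.1987544  0.088     ] yaw 13.321703424114604 len 0.04889302502461351 mark yaw 12.325651710108808 0.06982037099334505
t 4.65 q [14.9 12.  17.8 95.9 -0.   1.7] yaw -166.82 shift mm [-46.6  35.1 182.5]
```

```bash
python3 -m crank '[[85,-23,17.5,0,0,0,0],[85,-23,17.5,20,0,0,0],[60,0,0,40,0,0,0],[60,0,0,40,0,0,0],[60,0,0,0,0,0,0]]'
python3 g.py .6148 .1991 .049
```

```text
time: 5.28
tcp_pos: [0.6131, 0.1961, 0.1286]
tool_rot: [[-0.974, -0.227, -0.005], [-0.227, 0.974, -0.002], [0.006, -0.001, -1.0]]
force: [0.3, -0.8, 0.6]
width: 0.06
grasp_force: 0.0
t 5.275 q [17.7 17.5 13.2 86.  -0.   4.6] yaw -166.89 shift mm [-2.8  2.6 79.6]
```

```bash
python3 -m crank '[[60,-2,2,25,0,0,0],[60,0,0,25,0,0,0],[60,0,0,20,0,0,0],[60,0,0,8,0,0,0],[60,0,0,0,0,0,0]]'
python3 g.py .6148 .1991 .049
```

```text
time: 5.9
tcp_pos: [0.6166, 0.1998, 0.0537]
tool_rot: [[-0.973, -0.229, 0.0], [-0.229, 0.973, -0.0], [-0.0, -0.0, -1.0]]
force: [0.6, -0.7, 0.2]
width: 0.0602
grasp_force: 0.0
t 5.9 q [18.  18.5  6.2 77.7 -0.   4.7] yaw -166.75 shift mm [ 1.9 -0.3  4.7]
```

```bash
python3 -m crank '[[60,1.5,0,3,0,0,0],[14,0,0,0,0,0,0],[10,0,0,0,0,0,0],[10,0,0,0,0,0,0],[10,0,0,0,0,0,0]]' 60
python3 g.py .6148 .1991 .049
```

```text
time: 6.52
tcp_pos: [0.6153, 0.1996, 0.0508]
tool_rot: [[-0.973, -0.23, 0.001], [-0.23, 0.973, 0.0], [-0.001, -0.0, -1.0]]
force: [-1.1, -1.4, 3.4]
width: 0.0157
grasp_force: 59.3
t 6.525 q [18.  18.4  5.7 77.3 -0.   4.7] yaw -166.73 shift mm [ 0.6 -0.4  1.8]
```

```bash
python3 -m crank '[[10,0,0,0,0,0,6],[10,0,0,0,0,0,6],[10,0,0,0,0,0,6],[10,0,0,0,0,0,6],[10,0,0,0,0,0,0]]'
python3 -c "
from g import *
s=shift(.6148,.1991,.049);print(s['ft_torque'])"
```

```text
time: 7.15
tcp_pos: [0.6153, 0.1996, 0.0507]
tool_rot: [[-0.983, 0.185, 0.001], [0.185, 0.983, 0.0], [-0.001, 0.0, -1.0]]
force: [-0.7, -0.9, 4.9]
width: 0.0151
grasp_force: 59.6
t 7.15 q [18.  18.4  5.7 77.3 -0.  28.7] yaw 169.31 shift mm [ 0.3 -0.6  1.7]
[-0.20994119  0.18431355 -0.20103485]
```

```bash
python3 -m crank '[[10,0,0,0,0,0,6],[10,0,0,0,0,0,6],[10,0,0,0,0,0,6],[10,0,0,0,0,0,6],[10,0,0,0,0,0,0]]' >/dev/null
python3 -m crank '[[10,0,0,0,0,0,6],[10,0,0,0,0,0,6],[10,0,0,0,0,0,6],[10,0,0,0,0,0,6],[10,0,0,0,0,0,0]]'
python3 -c "
from g import *
s=shift(.6148,.1991,.049);print(s['ft_torque'])"; python3 w.py pics/w2.png
```

```text
time: 8.4
tcp_pos: [0.6154, 0.1998, 0.0508]
tool_rot: [[-0.522, 0.853, 0.001], [0.853, 0.522, 0.0], [-0.0, 0.001, -1.0]]
force: [-0.0, -0.5, 5.4]
width: 0.0154
grasp_force: 59.7
t 8.4 q [18.  18.4  5.7 77.3  0.  76.5] yaw 121.45 shift mm [-0.3 -0.9  1.7]
[-0.07632744  0.14314355 -0.24834204]
t 8.4 q [18.  18.4  5.7 77.3  0.  76.5] yaw 121.45 shift mm [   1.9   -2.6 -179.3]
cam at [0.57190169 0.27102946 0.19380921]
```

View pics/w2.png

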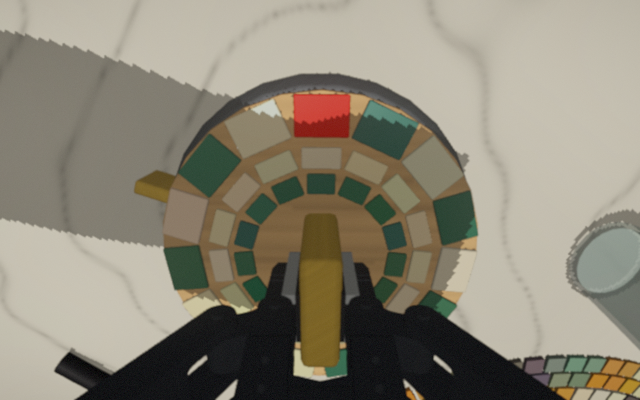

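The red stone is now at (322,115), in line with the tool, so the disc turned with the grip. I'll release, let it settle, and lift off.

```bash
python3 -m crank '[[60,0,0,0,0,0,0],[60,0,0,0,0,0,0],[60,0,0,0,0,0,0],[60,0,0,0,0,0,0]]' 
python3 -m crank '[[60,0,0,-20,0,0,0],[60,0,0,-40,0,0,0],[60,0,0,-50,0,0,0],[60,0,0,-50,0,0,0],[60,0,0,0,0,0,0]]'
python3 -m crank '[[60,30,0,0,0,0,0],[60,30,0,0,0,0,0],[60,0,0,0,0,0,0],[60,0,0,0,0,0,0]]'
python3 w.py pics/w3.png; python3 - <<'E'
from h import *
c=dict(np.load("wrist.npz"))
h=cv2.cvtColor(c["image"],cv2.COLOR_RGB2HSV);H,S,Vv=[h[...,i].astype(int) for i in range(3)]
for a,ce,p in blobs(((H<6)|(H>174))&(S>150)&(Vv>60),(0,0),150):
    m=cast(c,[ce],.04)[0];o=np.array([.6152,.1992]);d=o-m[:2]
    print(a,ce,m,"yaw",np.degrees(np.arctan2(d[1],d[0])),np.hypot(*d),"moved",np.hypot(*(m[:2]-[.54724,.18385])))
E
```

```text
time: 8.95
tcp_pos: [0.6151, 0.1997, 0.0502]
tool_rot: [[-0.52, 0.854, -0.0], [0.854, 0.52, 0.0], [0.0, -0.0, -1.0]]
force: [0.2, 0.5, 0.4]
width: 0.0598
grasp_force: 0.0
time: 9.57
tcp_pos: [0.6165, 0.2001, 0.2169]
tool_rot: [[-0.519, 0.855, 0.008], [0.855, 0.519, 0.003], [-0.002, 0.009, -1.0]]
force: [0.1, -0.3, -0.4]
width: 0.0599
grasp_force: 0.0
time: 10.07
tcp_pos: [0.584, 0.2507, 0.2106]
tool_rot: [[-0.52, 0.854, 0.0], [0.854, 0.52, -0.0], [-0.0, 0.0, -1.0]]
force: [-0.5, -0.8, -0.5]
width: 0.0599
grasp_force: 0.0
t 10.075 q [23.2 16.8 21.4 94.6 -0.  81.9] yaw 121.3 shift mm [-57.8  -2.4 -19.4]
cam at [0.54083206 0.32207729 0.35360085]
480 [321.47708333 164.78541667] [0.5804578  0.26017824 0.04      ] yaw -60.32778108691443 0.07018095799124838 moved 0.08324315615392229
```

View pics/w3.png

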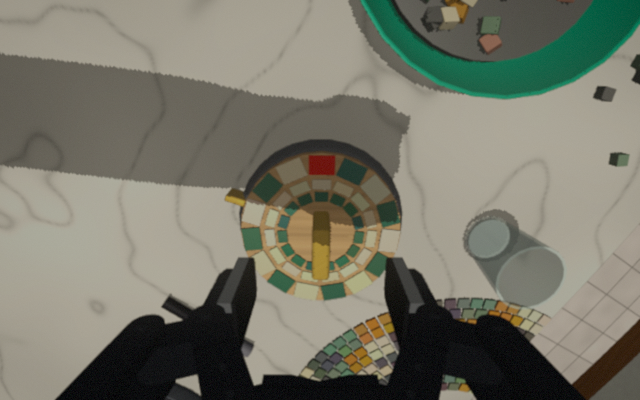

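The red stone has moved 83 mm (about 72.5° clockwise), which is three clicks. The disc is free and the gripper is clear of it.

```bash
python3 -c "
from cell import workorder
print(workorder.close_job())"
```

```text
the job is handed in; nothing more can be done
None
```

I turned the green-and-cream medallion clockwise by three clicks and let go: after release its red stone measured 83 mm from where it started (82 mm expected), about 72.5° round. The gripper is clear, the arm did not touch the ochre-and-grey turntable, and the job was handed in at about 10 s.

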